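# Clear the die set's top plate and fit it on its posts

## Task

Somebody used the top plate of the die set as a tray. Take the tooling off it piece by piece and set each piece down flat over the stud of its own stand: the large ring on the large round stand, the square flange on the square stand, the small ring on the small round stand. Only when all three are on their stands, pick up the empty plate by its handle and lower it onto the die set so that all four corner holes drop over their posts and it sits down level; leave the wrench and the oil can where they are.

Things in the scene. Friction and masses are not known exactly. Their poses are not given: they have to be found in the camera images.
- top_plate: Loose dark grey aluminium plate, 190 (its x) x 130 (y) x 10 mm, 0.6 kg, 17 mm through holes at x +-78, y +-48 mm. Black bar handle in its middle, 28 mm along x, 14 mm thick along y (pinch across these 14), top 56 mm above the underside. Origin: centre of the underside, z up. A half turn changes nothing. Tooling stands on it at the start, a pile at each end (about x +-56 mm, either way round).
- large_ring: Loose aluminium ring, outside diameter 66, bore 36, height 30 mm, about 0.2 kg, with eight small dark holes on its top face. At the start it stands on one end of the plate with the small ring on top of it. Origin at the centre of its underside, z along its axis, up.
- square_flange: Loose square aluminium block, 60 x 60 mm along its x and y, 30 mm high, with a 36 mm bore through it, about 0.2 kg. At the start it stands on the other end of the plate, roughly squared with it. Origin at the centre of its underside, z up.
- small_ring: Loose aluminium ring, outside diameter 48, bore 28, height 28 mm, about 0.1 kg. At the start it lies on top of the large ring. Origin at the centre of its underside, z along its axis, up.
- large_stand: Fixed black round pad, diameter 74, 12 mm high, with an upright steel stud of diameter 20 mm with a bevelled tip in its middle, top 32 mm above the bench. Place of the large ring. Origin at the centre of its underside, on the bench; a piece on it stands 12 mm above the bench.
- square_stand: Fixed black square pad, 68 x 68 mm along its x and y, 12 mm high, with an upright steel stud of diameter 20 mm with a bevelled tip in its middle, top 32 mm above the bench. Place of the square flange (any turn will do). Origin at the centre of its underside, on the bench.
- small_stand: Fixed black round pad, diameter 54, 12 mm high, with a thin upright steel stud of diameter 12 mm with a bevelled tip in its middle, top 32 mm above the bench. Place of the small ring. Origin at the centre of its underside, on the bench.
- die_set: Fixed steel base 190 (its x) x 130 (y) x 18 mm, a low die block in the middle (top 37 mm up), four posts at x +-78, y +-48 mm: each a 24 mm sleeve with its shoulder 50 mm above the bench, then a 12 mm pin, straight to 72, tapering to its top at 82 mm. The seated plate rests with its underside on the shoulders, either way round. Origin: centre of the underside, z up.
- wrench: Loose steel wrench, 180 mm long, lying on the bench beyond the work; leave it alone. Origin on its underside, under its middle.
- oil_can: Loose closed metal can, diameter 54, height 85 mm, standing on the bench beyond the work; leave it alone. Origin at the centre of its underside.
There are look-alikes about, which are no part of the job. Leave any blue or turquoise look-alike of the die_set alone.

How it is judged:
By the outcome, as a careful person would: the job done as asked, in the order asked, and still so for the second after the job is handed in, with the robot touching nothing.
It also fails if it takes over 128 s, if anything falls off the work surface, if the arm or the gripper's body presses on something with over 40 N, if the wrist force passes 120 N, or if a joint passes its speed limit or range.

## Robot

A 7-joint arm with a two-finger parallel gripper is mounted at the origin on the work surface. World frame = base frame: x ahead of the robot, y to its left, z up, the work surface at z = 0. Lengths are in m, angles in rad, forces in N, time in s.
With the tool pointing down it reaches from about 0.4 to 0.9 m from the base axis. Payload 5.5 kg.
Tool frame: the origin (TCP) lies on the mounting face of the last link; the fingertips stand 173 mm ahead of it and the grasp point (between the pads) lies 155 mm ahead of it (pinch_z is the distance from the TCP to the grasp point, in m); z points along the fingers, y is the line along which they close (so a half turn about z gives the same grasp; the last joint's range is limited). The gripper opens to 85 mm and grips with 20 to 120 N. Pads are 22 mm wide; open, the fingers measure 114 mm over their backs; the gripper's body (76 mm by 85 mm) begins 54 mm behind the grasp point. The pads swing forward as they close: fully open they stand 13 mm farther back than shut.
Start: joints at [-0.983, 0.501, -0.427, 1.55, 0.221, 1.138, -0.21], TCP at [0.207, 0.616, 0.405] pointing down, gripper open.
Joint ranges: [-2.88, 2.88], [-0.31, 2.03], [-1.54, 1.56], [0.2, 2.42], [-1.41, 4.55], [0.19, 2.02], [-2.57, 2.57]. Speed limits (rad/s): [2.57, 2.57, 3.14, 3.14, 3.14, 3.14, 3.14].

## Interface

Orientations are given as a 3x3 rotation matrix whose columns are the frame's x, y, z axes.
In Python, from cell import get_obs, grab_frame, camera_info, close_job, silhouettes, pinch_z gives the robot as it stands.
- The arm moves only by the shell command python3 -m handwheel 'ROWS'. ROWS is JSON, a list of rows, each an object with "xyz": the shift along the tool's x, y, z in units of 50 cm (1.0 is 50 cm), a list of three; "angular": the turn, a rotation vector about the tool's x, y, z in units of 90 degrees (1.0 is 90 degrees), a list of three; "fingers": the opening, from 0 (shut) to 1 (fully open). A call has 1 to 20 rows; each row shifts and turns the commanded pose from where the row before left it, along the tool's axes as they then stand; what a row does not reach is not made up. A row lasts 1/8 s, in which the tool goes at most 62.5 mm and 10.7 degrees, less where a joint would pass 70% of its speed; a pose out of reach is approached as far as the arm can. A call with a number of a shift or a turn outside -1 to 1 is refused whole. A call with a gripper value outside its range is refused whole. The fingers move at their own pace and stop on an object; the grip force is fixed at half the most. Time passes only in rows, so rows that do not move let the fingers close. It gives the time, the measured TCP pose, the force, the opening and the grip force at its end, in the units of the state.
- get_obs(): the state, without advancing time (a new reading comes with each control period).
- grab_frame(name): name is "side" or "top"; returns (picture, depth): 400x640x3 uint8, red, green, blue; 400x640 float32, m along the optical axis (not along the pixel's ray), 0 where there is no reading.
- camera_info(name): a dict with "camera_matrix" (3x3 intrinsics, pixels), "k1" (the pictures are not rectified: a ray, as slopes to the right and down, at radius r is drawn at 1 + k1 r^2 times it, then the intrinsics apply), "camera_from_world" (4x4, takes a point from world to camera coordinates). Camera axes: x right, y up, looking along -z (the intrinsics and any distortion apply to the point x, -y, -z); pixel columns grow to the right and rows downward; lengths in m; the calibration is good to about 2 mm. A picture is of the moment at which its call begins. camera_info takes no time and is no camera call.
- close_job(): hands the job in; it is judged then, once.
Trained networks look in the newest picture that a camera, given by its name, has taken for a name from the list of things; names that differ only in an ending like _2 or _b are one class to them, and where a whole thing is asked for, a point or a joint stands for the part that bears it (a point fixed in the world has none). Each returns a list of dicts, best first, with "p" (0 to 1); they miss things now and then, are a little off and sometimes report something else, mostly with a low value. They report only what shows in the picture. A call takes as long as a camera call. They do not tell look-alikes from the thing itself.
- silhouettes(camera, thing): "region" (400x640 bool, what is visible of it) and "bbox" ([left, top, right, bottom] in pixels, round what is visible of it).
The state is a dict: "time_s": time; "joint_positions": joint angles; "dq": joint speeds; "effort": joint torques, N m; "ee_pos": TCP position; "tool_rot": TCP orientation; "wrist_force": force on the tool from outside, world axes, zero at the start; "moment": the same for the moment, N m; "grip_width": finger opening in m; "finger_force": force on a finger pad.
Only numpy, scipy, OpenCV 4.12 (cv2) and the standard library are available. Lean on these libraries where they do the work, as an engineer would, in place of code of your own. Each camera call takes 0.05 s, during which the arm holds its last target. There are 200 camera calls.

## Working session

There is one attempt and no reset: what is moved stays moved. The work goes in short steps, Python scripts to look and compute and a shell command to move; the robot and the scene stay as the last step left them, time stands still between calls to the robot, and variables do not carry over. Pictures are saved under pics/ and viewed, at most 14 in all, crops included, and the job is handed in when it is done.

```bash
mkdir -p pics; ls; cat > h.py <<'E'
import numpy as np, cv2
from cell import *
def cloud(cam, depth):
    ci=camera_info(cam); K=np.array(ci["camera_matrix"]); k1=ci["k1"]; T=np.linalg.inv(np.array(ci["camera_from_world"]))
    v,u=np.mgrid[0:400,0:640].astype(np.float32)
    p=np.stack([u.ravel(),v.ravel()],1)[:,None]
    n=cv2.undistortPoints(p.astype(np.float64),K,np.array([k1,0,0,0.])).reshape(400,640,2)
    P=np.stack([n[...,0]*depth,-n[...,1]*depth,-depth,np.ones_like(depth)],-1)
    W=(P@T.T)[...,:3]; W[depth==0]=np.nan
    return W
E
python3 - <<'E'
from h import *
for c in ("top","side"):
    im,d=grab_frame(c); cv2.imwrite(f"pics/{c}0.png",im[...,::-1]); np.save(f"{c}0.npy",d)
    W=cloud(c,d)
    ci=camera_info(c); print(c,ci["k1"],np.linalg.inv(ci["camera_from_world"])[:3].round(3).tolist())
    for t in ["top_plate","large_ring","square_flange","small_ring","large_stand","square_stand","small_stand","die_set","wrench","oil_can"]:
        for s in silhouettes(c,t):
            r=s["region"]; w=W[r]; w=w[~np.isnan(w[:,0])]
            if len(w)==0: print(t,"none");continue
            zt=np.percentile(w[:,2],90); tp=w[abs(w[:,2]-zt)<.006]
            print(t,round(s["p"],2),[int(x) for x in s["bbox"]],r.sum(),"med",np.median(w,0).round(3),"z90",zt.round(3),"topmid",((tp.max(0)+tp.min(0))/2).round(3),"ext",np.ptp(tp,0).round(3))
print(get_obs()); print(pinch_z)
E
```

```text
pics
top -0.08113762935326833 [[-0.025, 0.998, -0.057, 0.413], [-1.0, -0.024, 0.01, 0.131], [0.009, 0.057, 0.998, 1.361]]
top_plate 0.91 [424, 160, 481, 228] 1842 med [ 0.531 -0.277  0.011] z90 0.015 topmid [ 0.532 -0.282  0.015] ext [0.213 0.167 0.012]
large_ring 0.55 [437, 202, 456, 228] 215 med [ 0.472 -0.249  0.039] z90 0.043 topmid [ 0.477 -0.258  0.043] ext [0.063 0.045 0.011]
square_flange 0.77 [441, 162, 469, 191] 416 med [ 0.587 -0.288  0.039] z90 0.043 topmid [ 0.587 -0.289  0.043] ext [0.073 0.07  0.011]
small_ring 0.46 [443, 205, 466, 223] 234 med [ 0.476 -0.271  0.066] z90 0.071 topmid [ 0.476 -0.269  0.07 ] ext [0.045 0.044 0.011]
small_ring 0.36 [333, 95, 353, 151] 470 med [0.748 0.02  0.007] z90 0.011 topmid [0.754 0.023 0.01 ] ext [0.18  0.061 0.011]
large_stand 0.57 [347, 213, 375, 236] 488 med [ 0.45  -0.009  0.012] z90 0.018 topmid [ 0.451 -0.009  0.017] ext [0.069 0.07  0.01 ]
large_stand 0.16 [425, 164, 484, 233] 2107 med [ 0.529 -0.276  0.01 ] z90 0.016 topmid [ 0.532 -0.282  0.015] ext [0.213 0.169 0.012]
square_stand 0.61 [373, 152, 399, 175] 541 med [ 0.626 
[... 3137 characters left out ...]
028215]), 'dq': array([ 0.00047119, -0.00010006,  0.00033431,  0.00080617, -0.00043973,
        0.0010572 ,  0.00067002]), 'effort': array([-2.59091421e-04, -5.69365346e+01, -5.81038088e+00, -2.81336510e+01,
        1.27809984e-02,  1.82041764e-03, -3.30683321e-06]), 'ee_pos': array([0.20741434, 0.61602349, 0.40471861]), 'tool_rot': array([[-9.47732321e-01,  3.19066525e-01,  2.60014862e-05],
       [ 3.19066526e-01,  9.47732321e-01,  3.01087509e-05],
       [-1.50357544e-05,  3.68312403e-05, -9.99999999e-01]]), 'wrist_force': array([-0.28785381,  0.79033417, -0.1308529 ]), 'moment': array([-0.03144525,  0.01396963, -0.02703378]), 'finger_force': 0.0, 'grip_width': 0.08561080514913014}
0.1547
```

View images.

```bash
python3 - <<'E'
import cv2,numpy as np
t=cv2.imread("pics/top0.png");s=cv2.imread("pics/side0.png")
a=cv2.resize(t[85:345,120:500],None,fx=2,fy=2,interpolation=cv2.INTER_CUBIC)
cv2.imwrite("pics/a.png",a)
cv2.imwrite("pics/b.png",cv2.resize(s[90:380,150:500],None,fx=2,fy=2,interpolation=cv2.INTER_CUBIC))
E
```

```text
(no output)
```

View pics/a.png

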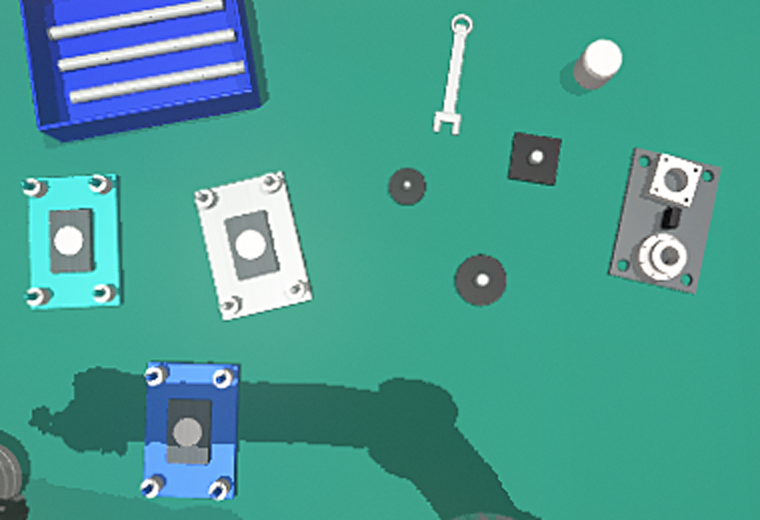

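View pics/b.png

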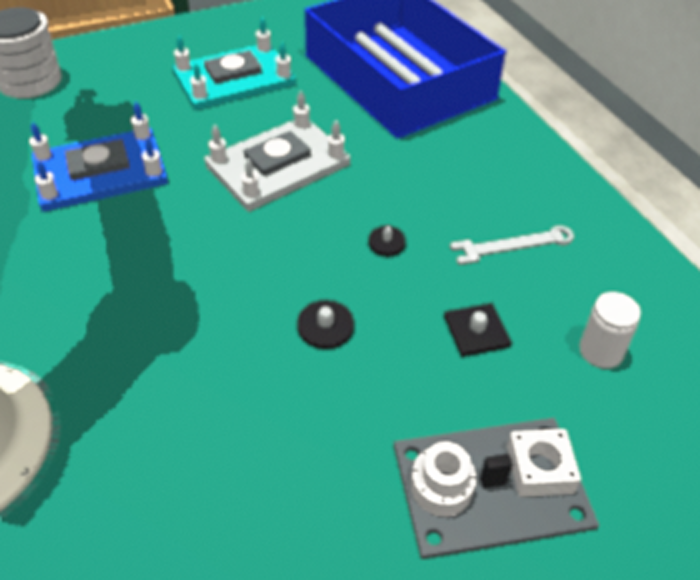

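The pictures show the white die set at crop-a (252,245), between turquoise and blue look-alikes. The plate is at (665,222), with the flange on its far end and the two rings on its near end. The stands are at (407,186), (535,158) and (481,280).

```bash
cat >> h.py <<'E'
from scipy.optimize import minimize
def proj(cam,P):
    ci=camera_info(cam); K=np.array(ci["camera_matrix"]); T=np.array(ci["camera_from_world"])
    c=P@T[:3,:3].T+T[:3,3]; c=c*[1,-1,-1]
    return cv2.projectPoints(c[:,None],np.zeros(3),np.zeros(3),K,np.array([ci["k1"],0,0,0.]))[0].reshape(-1,2)
def box(x,y,z0,z1): return np.array([[a,b,c] for a in(-x,x) for b in(-y,y) for c in(z0,z1)],float)
def cyl(r,z0,z1,cx=0,cy=0,r1=None):
    t=np.linspace(0,2*np.pi,24,endpoint=False); r1=r if r1 is None else r1
    return np.r_[np.c_[cx+r*np.cos(t),cy+r*np.sin(t),0*t+z0],np.c_[cx+r1*np.cos(t),cy+r1*np.sin(t),0*t+z1]]
C4=[(a*.078,b*.048) for a in(-1,1) for b in(-1,1)]
DIE=[box(.095,.065,0,.018)]+[cyl(.012,.018,.05,*c) for c in C4]+[cyl(.006,.05,.072,*c) for c in C4]+[cyl(.006,.072,.082,*c,r1=.003) for c in C4]
PLATE=[box(.095,.065,0,.01)]
S=6
def fit(cam,im,parts,x0,z=0,holes=[],test=None,pad=25,yaw=True):
    x0=np.array(x0,float)
    def W(p,x): c,s=np.cos(x[2]),np.sin(x[2]); return p@np.array([[c,s,0],[-s,c,0],[0,0,1]])+[x[0],x[1],z]
    q=np.vstack([proj(cam,W(p,x0)) for p in parts]); lo=np.floor(q.min(0)-12).astype(int); hi=np.ceil(q.max(0)+12).astype(int)
    cr=im[lo[1]:hi[1],lo[0]:hi[0]]; m=test(cr.astype(float)).astype(np.float32)
    m=np.clip(cv2.resize(m,None,fx=S,fy=S,interpolation=cv2.INTER_LINEAR),0,1)
    def ren(x):
        r=np.zeros(m.shape,np.uint8)
        def d(p,v):
            h=cv2.convexHull(((proj(cam,W(p,x))-lo+.5)*S-.5).astype(np.float32))
            cv2.fillConvexPoly(r,np.round(h*16).astype(np.int32),v,cv2.LINE_AA,4)
        for p in parts[:1]: d(p,255)
        for p in holes: d(p,0)
        for p in parts[1:]: d(p,255)
        return r/255.
    def cost(x): return np.abs(ren(np.r_[x,x0[2:]] if not yaw else x)-m).mean()
    n=3 if yaw else 2
    sim=np.vstack([x0[:n]]+[x0[:n]+np.eye(n)[i]*[.008,.008,.08][i] for i in range(n)])
    o=minimize(cost,x0[:n],method="Nelder-Mead",options=dict(initial_simplex=sim,xatol=1e-4,fatol=1e-7,maxiter=300))
    o.m=m; o.r=ren(np.r_[o.x,x0[2:]] if not yaw else o.x); return o
# soft "not bench" test: saturation below ~0.42
notgreen=lambda c: np.clip((0.42-(c.max(2)-c.min(2))/np.maximum(c.max(2),1))/0.3+.5,0,1)
bright=lambda c: np.clip((c.min(2)-160)/60+.5,0,1)
HOLES=[np.c_[cyl(.0085,0.0099,.01,*c)] for c in C4]
STAND=lambda r:[cyl(r,0,.012),cyl(.008,.012,.032)]
SQST=[box(.034,.034,0,.012),cyl(.008,.012,.032)]
def goto(xyz,yaw):
    "how to bring grasp point to xyz with tool y at yaw deg (mod 180): rotation, then shift in new tool axes (units)"
    o=get_obs(); R=np.array(o["tool_rot"]); p=np.array(o["ee_pos"])
    y=np.degrees(np.arctan2(R[1,1],R[0,1])); th=-((yaw-y+90)%180-90)
    a=np.radians(-th); Rz=np.array([[np.cos(a),-np.sin(a),0],[np.sin(a),np.cos(a),0],[0,0,1]])@R
    d=Rz.T@(np.array(xyz)+[0,0,.1547]-p)
    print("rot z units %.4f (%.1f deg)"%(th/90,th),"then shift units",(d/.5).round(4),"| grasp pt now",(p-[0,0,.1547]).round(4),"yaw",y.round(2),"tilt",R[:2,2].round(4),"w",round(o["grip_width"],4),"F",np.round(o["wrist_force"],1),"t",o["time_s"])
E
python3 - <<'E'
from h import *
for c in ("top","side"):
    im=cv2.imread(f"pics/{c}0.png")[...,::-1]
    L=[("die",DIE,(.507,.316,.2),0,[],notgreen,True),("plate",PLATE,(.532,-.282,-.2),0,HOLES,notgreen,True),
     ("large",STAND(.037),(.452,-.01,0),0,[],notgreen,False),("square",SQST,(.627,-.093,-.1),0,[],notgreen,True),("small",STAND(.027),(.59,.093,0),0,[],notgreen,False),
     ("flange",[box(.03,.03,0,.03)],(.587,-.291,-.1),.01,[cyl(.016,.03,.0301)],bright,True),("sring",[cyl(.024,0,.028)],(.478,-.27,0),.04,[cyl(.0125,.028,.0281)],bright,False)]
    for n,P,x,z,h,t,y in L:
        o=fit(c,im,P,x,z,h,t,yaw=y); print(c,n,(o.x[:2]*1000).round(1),np.degrees(o.x[2]).round(2) if y else "","res",round(o.fun/o.m.mean(),3))
goto((.478,-.270,.2),79)
E
```

```text
top die [509.6 318.4] 12.25 res 0.038
top plate [ 532.  -283.4] -14.26 res 0.037
top large [451.6  -9.8]  res 0.058
top square [627.5 -94.2] -10.2 res 0.08
top small [590.9  93.4]  res 0.087
top flange [ 588.4 -293.3] -20.37 res 0.468Traceback (most recent call last):
  File "<stdin>", line 8, in <module>
  File "h.py", line 42, in fit
    o=minimize(cost,x0[:n],method="Nelder-Mead",options=dict(initial_simplex=sim,xatol=1e-4,fatol=1e-7,maxiter=300))
    res = _minimize_neldermead(fun, x0, args, callback, bounds=bounds,
                               **options)
    fxr = func(xr)
    fx = function(np.copy(x), *(wrapper_args + args))
  File "h.py", line 39, in cost
    def cost(x): return np.abs(ren(np.r_[x,x0[2:]] if not yaw else x)-m).mean()
                               ~~~^^^^^^^^^^^^^^^^^^^^^^^^^^^^^^^^^^^
  File "h.py", line 36, in ren
    for p in holes: d(p,0)
                    ~^^^^^
  File "h.py", line 33, in d
    h=cv2.convexHull(((proj(cam,W(p,x))-lo+.5)*S-.5).astype(np.float32))
                       ~~~~^^^^^^^^^^^^
  File "h.py", line 13, in proj
    ci=camera_info(cam); K=np.array(ci["camera_matrix"]); T=np.array(ci["camera_from_world"])
ValueError: time passes only in moves, steps and waits
```

```bash
sed -i 's/^def proj/import functools\ncamera_info=functools.cache(camera_info)\ndef proj/' h.py
python3 - <<'E'
from h import *
for c in ("top","side"):
    im=cv2.imread(f"pics/{c}0.png")[...,::-1]; W=cloud(c,np.load(f"{c}0.npy"))
    L=[("die",DIE,(.507,.316,.2),0,[],notgreen,True),("plate",PLATE,(.532,-.282,-.2),0,HOLES,notgreen,True),
     ("large",STAND(.037),(.452,-.01,0),0,[],notgreen,False),("square",SQST,(.627,-.093,-.1),0,[],notgreen,True),("small",STAND(.027),(.59,.093,0),0,[],notgreen,False)]
    if c=="side":
      for n,P,x,z,h,t,y in L:
        o=fit(c,im,P,x,z,h,t,yaw=y); print(c,n,(o.x[:2]*1000).round(1),np.degrees(o.x[2]).round(2) if y else "","res",round(o.fun/o.m.mean(),3))
    b=bright(im.astype(float))>.5
    for n,ctr,z in(("flange",(.588,-.291),.04),("lring",(.478,-.269),.04),("sring",(.478,-.269),.068)):
        m=b&(abs(W[...,2]-z)<.008)&(np.hypot(W[...,0]-ctr[0],W[...,1]-ctr[1])<.046)
        q=W[m][:,:2]
        r=cv2.minAreaRect((q*1000).astype(np.float32)); print(c,n,np.round(r[0],1),np.round(r[1],1),round(r[2],1),"z",np.median(W[m][:,2]).round(4),"circ",np.round(cv2.minEnclosingCircle((q*1000).astype(np.float32))[0],1))
goto((.478,-.270,.2),76)
E
```

```text
top flange [ 588.  -290.3] [61.7 61.5] 70.3 z 0.0405 circ [ 587.3 -291.2]
top lring [ 477.6 -263.3] [55.9 63.3] 88.0 z 0.0401 circ [ 477.2 -266. ]
top sring [ 475.8 -268.5] [45. 45.] 88.0 z 0.068 circ [ 475.9 -268.5]
side die [511.5 318.9] 12.34 res 0.154
side plate [ 534.4 -282.8] -14.18 res 0.054
side large [454.7  -8. ]  res 0.172
side square [629.8 -92.3] -12.73 res 0.203
side small [594.2  96. ]  res 0.297
side flange [ 587.7 -291.2] [62.5 60.9] 70.6 z 0.0401 circ [ 588.2 -292.1]
side lring [ 475.1 -271.7] [54.8 65.2] 42.5 z 0.0402 circ [ 478.8 -267.4]
side sring [ 478.7 -270.1] [46.6 46.3] 7.2 z 0.0679 circ [ 479.2 -269.9]
rot z units -0.0512 (-4.6 deg) then shift units [-0.9538 -1.5885  0.1   ] | grasp pt now [0.2074 0.616  0.25  ] yaw 71.39 tilt [0. 0.] w 0.0856 F [-0.3  0.8 -0.1] t 1.1
```

```bash
python3 -m handwheel '[{"xyz":[0,0,0],"angular":[0,0,-0.0512],"fingers":1},{"xyz":[-0.04,-0.03,0],"angular":[0,0,0],"fingers":1},{"xyz":[-0.075,-0.065,0],"angular":[0,0,0],"fingers":1},{"xyz":[-0.075,-0.065,0],"angular":[0,0,0],"fingers":1},{"xyz":[-0.075,-0.065,0],"angular":[0,0,0],"fingers":1},{"xyz":[-0.075,-0.065,0],"angular":[0,0,0],"fingers":1},{"xyz":[-0.075,-0.065,0],"angular":[0,0,0],"fingers":1},{"xyz":[-0.075,-0.065,0],"angular":[0,0,0],"fingers":1},{"xyz":[-0.075,-0.065,0],"angular":[0,0,0],"fingers":1},{"xyz":[-0.03,-0.095,0],"angular":[0,0,0],"fingers":1},{"xyz":[-0.03,-0.095,0],"angular":[0,0,0],"fingers":1},{"xyz":[-0.03,-0.095,0],"angular":[0,0,0],"fingers":1},{"xyz":[-0.03,-0.095,0],"angular":[0,0,0],"fingers":1},{"xyz":[-0.03,-0.095,0],"angular":[0,0,0],"fingers":1},{"xyz":[-0.03,-0.095,0],"angular":[0,0,0],"fingers":1}]'; python3 -c "
from h import *
goto((.477,-.269,.2),76);print(get_obs()['joint_positions'].round(2))"
```

```text
time_s: 2.98
ee_pos: [0.4412, 0.0125, 0.4051]
tool_rot: [[-0.97, 0.242, 0.001], [0.242, 0.97, 0.0], [-0.001, 0.0, -1.0]]
wrist_force: [0.7, 0.0, -0.4]
grip_width: 0.0854
finger_force: 0.0
rot z units 0.0001 (0.0 deg) then shift units [-0.2057 -0.529   0.1009] | grasp pt now [0.4412 0.0125 0.2504] yaw 76.01 tilt [0.0012 0.0001] w 0.0854 F [ 0.7  0.  -0.4] t 2.975
[ 0.03  0.1  -0.13  2.06  0.02  0.99  1.22]
```

```bash
python3 -m handwheel '[{"xyz":[-0.02,-0.04,0],"angular":[0,0,0],"fingers":1},{"xyz":[-0.036,-0.089,0],"angular":[0,0,0],"fingers":1},{"xyz":[-0.04,-0.1,0],"angular":[0,0,0],"fingers":1},{"xyz":[-0.04,-0.1,0],"angular":[0,0,0],"fingers":1},{"xyz":[-0.04,-0.1,0],"angular":[0,0,0],"fingers":1},{"xyz":[-0.02,-0.06,0],"angular":[0,0,0],"fingers":1},{"xyz":[-0.01,-0.04,0.02],"angular":[0,0,0],"fingers":1},{"xyz":[0,0,0.06],"angular":[0,0,0],"fingers":1},{"xyz":[0,0,0.06],"angular":[0,0,0],"fingers":1},{"xyz":[0,0,0.06],"angular":[0,0,0],"fingers":1}]'; python3 -c "
from h import *
goto((.477,-.269,.061),76)"
```

```text
time_s: 4.22
ee_pos: [0.4773, -0.2675, 0.304]
tool_rot: [[-0.97, 0.242, 0.001], [0.242, 0.97, -0.0], [-0.001, 0.0, -1.0]]
wrist_force: [1.1, -1.4, 0.3]
grip_width: 0.0855
finger_force: 0.0
rot z units 0.0000 (0.0 deg) then shift units [-1.000e-04 -3.000e-03  1.765e-01] | grasp pt now [ 0.4773 -0.2675  0.1493] yaw 76.0 tilt [ 0.0006 -0.0001] w 0.0855 F [ 1.1 -1.4  0.3] t 4.225
```

```bash
python3 -m handwheel '[{"xyz":[0,-0.003,0.05],"angular":[0,0,0],"fingers":1},{"xyz":[0,0,0.05],"angular":[0,0,0],"fingers":1},{"xyz":[0,0,0.04],"angular":[0,0,0],"fingers":1},{"xyz":[0,0,0.025],"angular":[0,0,0],"fingers":1},{"xyz":[0,0,0.0115],"angular":[0,0,0],"fingers":1},{"xyz":[0,0,0],"angular":[0,0,0],"fingers":1},{"xyz":[0,0,0],"angular":[0,0,0],"fingers":0.4},{"xyz":[0,0,0],"angular":[0,0,0],"fingers":0},{"xyz":[0,0,0],"angular":[0,0,0],"fingers":0},{"xyz":[0,0,0],"angular":[0,0,0],"fingers":0},{"xyz":[0,0,0],"angular":[0,0,0],"fingers":0},{"xyz":[0,0,0],"angular":[0,0,0],"fingers":0}]'; python3 -c "
from h import *
goto((.592,.0945,.19),76)"
```

```text
time_s: 5.72
ee_pos: [0.4771, -0.2691, 0.2176]
tool_rot: [[-0.97, 0.242, 0.001], [0.242, 0.97, -0.0], [-0.001, -0.0, -1.0]]
wrist_force: [-1.6, 0.3, 7.1]
grip_width: 0.0465
finger_force: 60.6
rot z units -0.0001 (-0.0 deg) then shift units [-0.0474  0.7612 -0.2542] | grasp pt now [ 0.4771 -0.2691  0.0629] yaw 75.99 tilt [ 0.0012 -0.0004] w 0.0465 F [-1.6  0.3  7.1] t 5.725
```

```bash
python3 -m handwheel '[{"xyz":[0,0,-0.02],"angular":[0,0,0],"fingers":0},{"xyz":[0,0,-0.05],"angular":[0,0,0],"fingers":0},{"xyz":[0,0,-0.07],"angular":[0,0,0],"fingers":0},{"xyz":[0,0,-0.07],"angular":[0,0,0],"fingers":0},{"xyz":[-0.005,0.03,-0.045],"angular":[0,0,0],"fingers":0},{"xyz":[-0.005,0.06,0],"angular":[0,0,0],"fingers":0},{"xyz":[-0.005,0.08,0],"angular":[0,0,0],"fingers":0},{"xyz":[-0.005,0.09,0],"angular":[0,0,0],"fingers":0},{"xyz":[-0.005,0.09,0],"angular":[0,0,0],"fingers":0},{"xyz":[-0.005,0.09,0],"angular":[0,0,0],"fingers":0},{"xyz":[-0.005,0.09,0],"angular":[0,0,0],"fingers":0},{"xyz":[-0.005,0.09,0],"angular":[0,0,0],"fingers":0},{"xyz":[-0.005,0.08,0],"angular":[0,0,0],"fingers":0},{"xyz":[-0.002,0.06,0],"angular":[0,0,0],"fingers":0},{"xyz":[0,0,0],"angular":[0,0,0],"fingers":0}]'; python3 - <<'E'
from h import *
goto((.592,.0945,.0349),76)
W=[]
for c in("top","side"):
    im,d=grab_frame(c); cv2.imwrite(f"pics/{c}1.png",im[...,::-1]); np.save(f"{c}1.npy",d)
s=cv2.imread("pics/side1.png")[150:350,270:470]; cv2.imwrite("pics/c.png",cv2.resize(s,None,fx=2.5,fy=2.5))
E
```

```text
time_s: 7.6
ee_pos: [0.5915, 0.0977, 0.3444]
tool_rot: [[-0.972, 0.237, 0.001], [0.237, 0.972, 0.002], [-0.0, 0.002, -1.0]]
wrist_force: [-0.3, 0.5, 0.5]
grip_width: 0.0468
finger_force: 61.6
rot z units 0.0033 (0.3 deg) then shift units [-0.0025 -0.0067  0.3096] | grasp pt now [0.5915 0.0977 0.1897] yaw 76.3 tilt [0.0005 0.0019] w 0.0468 F [-0.3  0.5  0.5] t 7.6
```

View pics/c.png

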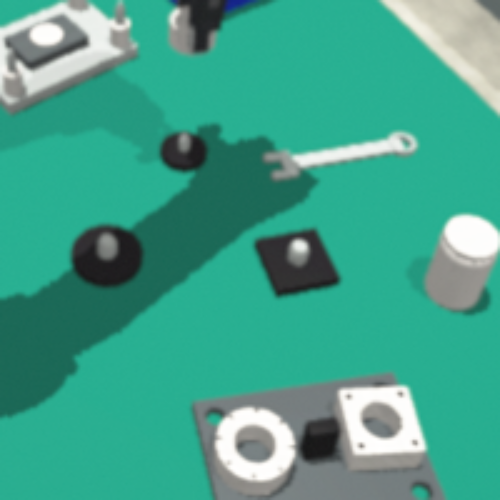

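The small ring is in the gripper, at crop-c (190,20). The large ring at (255,450) and the flange at (380,425) stand undisturbed on the plate.

```bash
python3 -m handwheel '[{"xyz":[-0.0025,-0.0067,0.03],"angular":[0,0,0.0033],"fingers":0},{"xyz":[0,0,0.06],"angular":[0,0,0],"fingers":0},{"xyz":[0,0,0.06],"angular":[0,0,0],"fingers":0},{"xyz":[0,0,0.05],"angular":[0,0,0],"fingers":0},{"xyz":[0,0,0.03],"angular":[0,0,0],"fingers":0},{"xyz":[0,0,0],"angular":[0,0,0],"fingers":0},{"xyz":[0,0,0],"angular":[0,0,0],"fingers":0}]'; python3 - <<'E'
from h import *
goto((.592,.0945,.0349),76)
E
```

```text
time_s: 8.57
ee_pos: [0.5924, 0.0902, 0.2297]
tool_rot: [[-0.969, 0.247, 0.001], [0.247, 0.969, 0.0], [-0.001, 0.0, -1.0]]
wrist_force: [0.3, 1.3, -0.8]
grip_width: 0.0465
finger_force: 61.6
rot z units -0.0036 (-0.3 deg) then shift units [0.003  0.008  0.0802] | grasp pt now [0.5924 0.0902 0.075 ] yaw 75.67 tilt [0.0013 0.0001] w 0.0465 F [ 0.3  1.3 -0.8] t 8.575
```

```bash
python3 -m handwheel '[{"xyz":[0.003,0.008,0],"angular":[0,0,-0.0036],"fingers":0},{"xyz":[0,0,0.025],"angular":[0,0,0],"fingers":0},{"xyz":[0,0,0.025],"angular":[0,0,0],"fingers":0},{"xyz":[0,0,0.015],"angular":[0,0,0],"fingers":0},{"xyz":[0,0,0.01],"angular":[0,0,0],"fingers":0},{"xyz":[0,0,0.005],"angular":[0,0,0],"fingers":0},{"xyz":[0,0,0],"angular":[0,0,0],"fingers":0},{"xyz":[0,0,0],"angular":[0,0,0],"fingers":0}]'; python3 - <<'E'
from h import *
goto((.592,.0945,.0349),76)
E
```

```text
time_s: 9.57
ee_pos: [0.5912, 0.0947, 0.1897]
tool_rot: [[-0.97, 0.242, -0.001], [0.242, 0.97, -0.0], [0.001, -0.0, -1.0]]
wrist_force: [-4.4, -1.4, 7.3]
grip_width: 0.0468
finger_force: 62.3
rot z units 0.0002 (0.0 deg) then shift units [-0.0017  0.0001  0.0001] | grasp pt now [0.5912 0.0947 0.035 ] yaw 76.02 tilt [-0.001  -0.0002] w 0.0468 F [-4.4 -1.4  7.3] t 9.575
```

```bash
python3 -m handwheel '[{"xyz":[0,0,0],"angular":[0,0,0],"fingers":0.7},{"xyz":[0,0,0],"angular":[0,0,0],"fingers":0.9},{"xyz":[0,0,0],"angular":[0,0,0],"fingers":1},{"xyz":[0,0,0],"angular":[0,0,0],"fingers":1},{"xyz":[0,0,-0.03],"angular":[0,0,0],"fingers":1},{"xyz":[0,0,-0.06],"angular":[0,0,0],"fingers":1},{"xyz":[0,0,-0.07],"angular":[0,0,0],"fingers":1},{"xyz":[0,0,-0.07],"angular":[0,0,0],"fingers":1},{"xyz":[0,-0.02,-0.06],"angular":[0,0,0],"fingers":1},{"xyz":[0,-0.05,0],"angular":[0,0,0],"fingers":1},{"xyz":[0,-0.08,0],"angular":[0,0,0],"fingers":1},{"xyz":[0,-0.09,0],"angular":[0,0,0],"fingers":1},{"xyz":[0,-0.06,0],"angular":[0,0,0],"fingers":1},{"xyz":[0,0,0],"angular":[0,0,0],"fingers":1},{"xyz":[0,0,0],"angular":[0,0,0],"fingers":1}]'; python3 - <<'E'
from h import *
for c in("top","side"):
    im,d=grab_frame(c); cv2.imwrite(f"pics/{c}2.png",im[...,::-1]); W=cloud(c,d)
    b=bright(im.astype(float))>.5
    for n,ctr,z in(("flange",(.588,-.291),.04),("lring",(.478,-.269),.04),("sring",(.592,.0945),.04)):
        m=b&(abs(W[...,2]-z)<.008)&(np.hypot(W[...,0]-ctr[0],W[...,1]-ctr[1])<.046)
        q=W[m][:,:2]
        if len(q)<9: print(c,n,len(q)); continue
        print(c,n,len(q),"z",np.percentile(W[m][:,2],[5,50,95]).round(4),"circ",[np.round(x,1) for x in cv2.minEnclosingCircle((q*1000).astype(np.float32))],np.round(cv2.minAreaRect((q*1000).astype(np.float32))[2],1))
goto((.477,-.267,.19),76)
s=cv2.imread("pics/side2.png")[170:250,300:420]; cv2.imwrite("pics/d.png",cv2.resize(s,None,fx=4,fy=4))
E
```

```text
time_s: 11.45
ee_pos: [0.5555, -0.05, 0.3347]
tool_rot: [[-0.971, 0.241, 0.001], [0.241, 0.971, 0.001], [-0.001, 0.001, -1.0]]
wrist_force: [-0.4, 1.0, 0.5]
grip_width: 0.0853
finger_force: 0.0
top flange 302 z [0.0354 0.0402 0.045 ] circ [array([ 587.5, -291.6]), np.float64(40.5)] 68.5
top lring 158 z [0.0352 0.0403 0.0443] circ [array([ 477.3, -268.8]), np.float64(32.1)] 7.8
top sring 144 z [0.0353 0.0402 0.0438] circ [array([590.1,  94.8]), np.float64(23.6)] 87.7
side flange 571 z [0.0375 0.0403 0.0425] circ [array([ 588., -292.]), np.float64(41.3)] 69.0
side lring 545 z [0.0367 0.0401 0.0424] circ [array([ 479.7, -266.8]), np.float64(33.9)] 16.1
side sring 144 z [0.0337 0.0399 0.0428] circ [array([592.8,  92.9]), np.float64(23.9)] 70.7
rot z units 0.0017 (0.2 deg) then shift units [ 0.0471 -0.4607 -0.0211] | grasp pt now [ 0.5556 -0.0492  0.1797] yaw 76.16 tilt [0.0007 0.0008] w 0.0855 F [0.4 0.9 0.3] t 11.55
```

View pics/d.png

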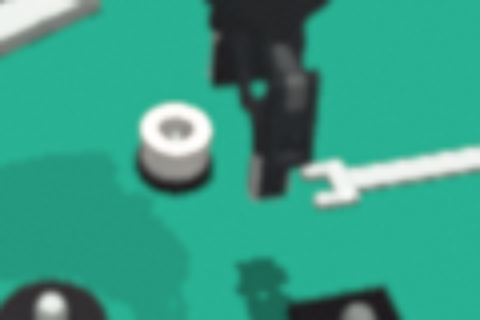

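The small ring sits flat on its stand at crop-d (175,145), with its top at z = 0.040 as it must be. Next is the large ring.

```bash
python3 -m handwheel '[{"xyz":[0.005,-0.04,0],"angular":[0,0,0],"fingers":1},{"xyz":[0.009,-0.08,0],"angular":[0,0,0],"fingers":1},{"xyz":[0.01,-0.09,0],"angular":[0,0,0],"fingers":1},{"xyz":[0.01,-0.09,0],"angular":[0,0,0],"fingers":1},{"xyz":[0.007,-0.08,0],"angular":[0,0,0],"fingers":1},{"xyz":[0.003,-0.06,0],"angular":[0,0,0],"fingers":1},{"xyz":[0,-0.021,0.02],"angular":[0,0,0],"fingers":1},{"xyz":[0,0,0.05],"angular":[0,0,0],"fingers":1},{"xyz":[0,0,0.05],"angular":[0,0,0],"fingers":1},{"xyz":[0,0,0.02],"angular":[0,0,0],"fingers":1},{"xyz":[0,0,0],"angular":[0,0,0],"fingers":1},{"xyz":[0,0,0],"angular":[0,0,0],"fingers":1}]'; python3 - <<'E'
from h import *
goto((.4785,-.268,.030),76)
E
```

```text
time_s: 13.05
ee_pos: [0.4788, -0.2691, 0.2647]
tool_rot: [[-0.971, 0.241, 0.001], [0.241, 0.971, -0.0], [-0.001, -0.0, -1.0]]
wrist_force: [-1.0, -0.6, 0.1]
grip_width: 0.0854
finger_force: 0.0
rot z units 0.0006 (0.1 deg) then shift units [0.0013 0.0021 0.1599] | grasp pt now [ 0.4788 -0.2691  0.11  ] yaw 76.06 tilt [ 0.0012 -0.0005] w 0.0854 F [-1.  -0.6  0.1] t 13.05
```

```bash
python3 -m handwheel '[{"xyz":[0.001,0.002,0.04],"angular":[0,0,0],"fingers":1},{"xyz":[0,0,0.05],"angular":[0,0,0],"fingers":1},{"xyz":[0,0,0.04],"angular":[0,0,0],"fingers":1},{"xyz":[0,0,0.02],"angular":[0,0,0],"fingers":1},{"xyz":[0,0,0.01],"angular":[0,0,0],"fingers":1},{"xyz":[0,0,0],"angular":[0,0,0],"fingers":1},{"xyz":[0,0,0],"angular":[0,0,0],"fingers":0.6},{"xyz":[0,0,0],"angular":[0,0,0],"fingers":0},{"xyz":[0,0,0],"angular":[0,0,0],"fingers":0},{"xyz":[0,0,0],"angular":[0,0,0],"fingers":0},{"xyz":[0,0,0],"angular":[0,0,0],"fingers":0}]'; python3 - <<'E'
from h import *
goto((.4785,-.268,.030),76)
goto((.4525,-.009,.15),76)
E
```

```text
time_s: 14.42
ee_pos: [0.4785, -0.2681, 0.1855]
tool_rot: [[-0.97, 0.242, 0.001], [0.242, 0.97, -0.0], [-0.001, 0.0, -1.0]]
wrist_force: [-2.0, 1.1, 9.1]
grip_width: 0.0649
finger_force: 64.3
rot z units 0.0002 (0.0 deg) then shift units [-0.0001  0.0002  0.0016] | grasp pt now [ 0.4785 -0.2681  0.0308] yaw 76.02 tilt [ 0.0014 -0.0003] w 0.0649 F [-2.   1.1  9.1] t 14.425
rot z units 0.0002 (0.0 deg) then shift units [ 0.1754  0.4902 -0.2386] | grasp pt now [ 0.4785 -0.2681  0.0308] yaw 76.02 tilt [ 0.0014 -0.0003] w 0.0649 F [-2.   1.1  9.1] t 14.425
```

```bash
python3 -m handwheel '[{"xyz":[0,0,-0.02],"angular":[0,0,0],"fingers":0},{"xyz":[0,0,-0.06],"angular":[0,0,0],"fingers":0},{"xyz":[0,0,-0.07],"angular":[0,0,0],"fingers":0},{"xyz":[0,0.01,-0.06],"angular":[0,0,0],"fingers":0},{"xyz":[0.015,0.04,-0.03],"angular":[0,0,0],"fingers":0},{"xyz":[0.03,0.08,0],"angular":[0,0,0],"fingers":0},{"xyz":[0.035,0.09,0],"angular":[0,0,0],"fingers":0},{"xyz":[0.035,0.09,0],"angular":[0,0,0],"fingers":0},{"xyz":[0.03,0.08,0],"angular":[0,0,0],"fingers":0},{"xyz":[0.02,0.06,0],"angular":[0,0,0],"fingers":0},{"xyz":[0.01,0.04,0.02],"angular":[0,0,0],"fingers":0},{"xyz":[0,0,0.05],"angular":[0,0,0],"fingers":0},{"xyz":[0,0,0.05],"angular":[0,0,0],"fingers":0},{"xyz":[0,0,0.04],"angular":[0,0,0],"fingers":0},{"xyz":[0,0,0.01],"angular":[0,0,0],"fingers":0},{"xyz":[0,0,0],"angular":[0,0,0],"fingers":0},{"xyz":[0,0,0],"angular":[0,0,0],"fingers":0}]'; python3 - <<'E'
from h import *
goto((.4525,-.009,.0328),76)
E
```

```text
time_s: 16.55
ee_pos: [0.4527, -0.0092, 0.2198]
tool_rot: [[-0.97, 0.242, 0.002], [0.242, 0.97, 0.0], [-0.002, 0.0, -1.0]]
wrist_force: [-0.3, 0.6, -2.5]
grip_width: 0.065
finger_force: 67.0
rot z units 0.0002 (0.0 deg) then shift units [0.0007 0.0003 0.0646] | grasp pt now [ 0.4527 -0.0092  0.0651] yaw 76.02 tilt [0.0016 0.    ] w 0.065 F [-0.3  0.6 -2.5] t 16.55
```

Lower, release, rise and head toward the flange, turning to its yaw (tool y at 70.4°).

```bash
python3 -m handwheel '[{"xyz":[0,0,0.02],"angular":[0,0,0],"fingers":0},{"xyz":[0,0,0.02],"angular":[0,0,0],"fingers":0},{"xyz":[0,0,0.015],"angular":[0,0,0],"fingers":0},{"xyz":[0,0,0.009],"angular":[0,0,0],"fingers":0},{"xyz":[0,0,0],"angular":[0,0,0],"fingers":0},{"xyz":[0,0,0],"angular":[0,0,0],"fingers":0.9},{"xyz":[0,0,0],"angular":[0,0,0],"fingers":1},{"xyz":[0,0,0],"angular":[0,0,0],"fingers":1},{"xyz":[0,0,-0.03],"angular":[0,0,0],"fingers":1},{"xyz":[0,0,-0.06],"angular":[0,0,0],"fingers":1},{"xyz":[0,0,-0.07],"angular":[0,0,0],"fingers":1},{"xyz":[0,0,-0.07],"angular":[0,0,0.06],"fingers":1},{"xyz":[0,0,-0.05],"angular":[0,0,0],"fingers":1},{"xyz":[0,0,0],"angular":[0,0,0],"fingers":1},{"xyz":[0,0,0],"angular":[0,0,0],"fingers":1}]'; python3 - <<'E'
from h import *
goto((.588,-.2915,.11),70)
im,d=grab_frame("top"); cv2.imwrite("pics/top3.png",im[...,::-1]); W=cloud("top",d); b=bright(im.astype(float))>.5
m=b&(abs(W[...,2]-.042)<.012)&(np.hypot(W[...,0]-.4525,W[...,1]+.009)<.046); print(m.sum(),np.percentile(W[m][:,2],[5,50,95]) if m.any() else "")
E
```

```text
time_s: 18.42
ee_pos: [0.4519, -0.0092, 0.3269]
tool_rot: [[-0.943, 0.332, -0.0], [0.332, 0.943, 0.0], [0.0, 0.0, -1.0]]
wrist_force: [0.4, -0.3, -0.7]
grip_width: 0.0851
finger_force: 0.0
rot z units 0.0070 (0.6 deg) then shift units [-0.449  -0.4374  0.1244] | grasp pt now [ 0.4519 -0.0092  0.1722] yaw 70.63 tilt [-0.0001  0.0001] w 0.0851 F [ 0.4 -0.3 -0.7] t 18.425
75 [0.03780934 0.04154321 0.04645214]
```

```bash
python3 -m handwheel '[{"xyz":[-0.03,-0.03,0],"angular":[0,0,0.007],"fingers":1},{"xyz":[-0.06,-0.06,0],"angular":[0,0,0],"fingers":1},{"xyz":[-0.07,-0.07,0],"angular":[0,0,0],"fingers":1},{"xyz":[-0.07,-0.07,0],"angular":[0,0,0],"fingers":1},{"xyz":[-0.07,-0.07,0],"angular":[0,0,0],"fingers":1},{"xyz":[-0.07,-0.06,0],"angular":[0,0,0],"fingers":1},{"xyz":[-0.05,-0.05,0],"angular":[0,0,0],"fingers":1},{"xyz":[-0.029,-0.0274,0.02],"angular":[0,0,0],"fingers":1},{"xyz":[0,0,0.05],"angular":[0,0,0],"fingers":1},{"xyz":[0,0,0.05],"angular":[0,0,0],"fingers":1},{"xyz":[0,0,0],"angular":[0,0,0],"fingers":1},{"xyz":[0,0,0],"angular":[0,0,0],"fingers":1}]'; python3 - <<'E'
from h import *
goto((.588,-.2915,.030),70)
for c in("top","side"):
    im,d=grab_frame(c); cv2.imwrite(f"pics/{c}4.png",im[...,::-1]); W=cloud(c,d); b=bright(im.astype(float))>.5
    m=b&(abs(W[...,2]-.042)<.012)&(np.hypot(W[...,0]-.4525,W[...,1]+.009)<.046); print(c,m.sum(),np.percentile(W[m][:,2],[5,50,95]).round(4),[np.round(x,1) for x in cv2.minEnclosingCircle((W[m][:,:2]*1000).astype(np.float32))])
s=cv2.imread("pics/side4.png")[200:380,280:480]; cv2.imwrite("pics/e.png",cv2.resize(s,None,fx=2.5,fy=2.5))
E
```

```text
time_s: 19.98
ee_pos: [0.5887, -0.2914, 0.267]
tool_rot: [[-0.94, 0.342, -0.0], [0.342, 0.94, 0.0], [0.0, 0.0, -1.0]]
wrist_force: [0.3, 0.3, 0.2]
grip_width: 0.0854
finger_force: 0.0
rot z units 0.0001 (0.0 deg) then shift units [ 0.0013 -0.0007  0.1646] | grasp pt now [ 0.5887 -0.2914  0.1123] yaw 70.01 tilt [-0.0002  0.0001] w 0.0854 F [0.3 0.3 0.2] t 19.975
top 300 [0.0343 0.0417 0.0458] [array([449.9,  -8.5]), np.float64(32.5)]
side 368 [0.0333 0.0419 0.0446] [array([452.4,  -9.7]), np.float64(33.4)]
```

View pics/e.png

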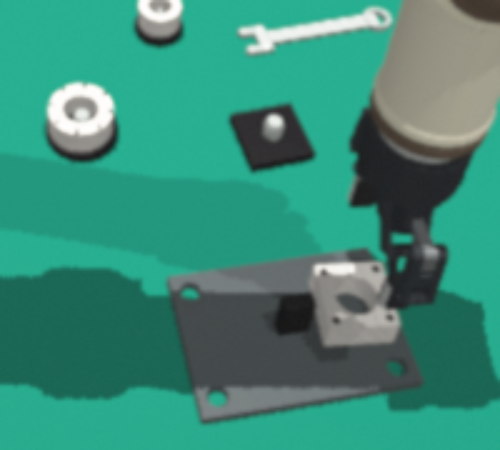

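```bash
python3 - <<'E'
from h import *
y=np.array([.342,.94,0]);p=np.array([.5887,-.2914,.1123])
P=np.array([p+y*.043,p-y*.043,p+y*.043-[0,0,.005],p-y*.043-[0,0,.005],[.588,-.2915,.04]])
print(((proj("side",P)-[280,200])*2.5).round())
E
```

```text
[[359. 203.]
 [387. 296.]
 [358. 206.]
 [386. 300.]
 [354. 294.]]
```

The large ring is seated at crop-e (82,118), with the stud in its bore and its top at z = 0.042. The gripper stands over the flange at (355,300), so I go down and grip it.

```bash
python3 -m handwheel '[{"xyz":[0.001,0,0.04],"angular":[0,0,0],"fingers":1},{"xyz":[0,0,0.05],"angular":[0,0,0],"fingers":1},{"xyz":[0,0,0.04],"angular":[0,0,0],"fingers":1},{"xyz":[0,0,0.022],"angular":[0,0,0],"fingers":1},{"xyz":[0,0,0.01],"angular":[0,0,0],"fingers":1},{"xyz":[0,0,0],"angular":[0,0,0],"fingers":1},{"xyz":[0,0,0],"angular":[0,0,0],"fingers":0.6},{"xyz":[0,0,0],"angular":[0,0,0],"fingers":0},{"xyz":[0,0,0],"angular":[0,0,0],"fingers":0},{"xyz":[0,0,0],"angular":[0,0,0],"fingers":0},{"xyz":[0,0,0],"angular":[0,0,0],"fingers":0}]'; python3 - <<'E'
from h import *
goto((.6285,-.0935,.15),78)
E
```

```text
time_s: 21.45
ee_pos: [0.5887, -0.2915, 0.1872]
tool_rot: [[-0.94, 0.342, 0.002], [0.342, 0.94, -0.001], [-0.002, -0.0, -1.0]]
wrist_force: [0.1, 1.0, 5.1]
grip_width: 0.0589
finger_force: 66.9
rot z units -0.0889 (-8.0 deg) then shift units [ 0.004   0.4039 -0.2351] | grasp pt now [ 0.5887 -0.2915  0.0325] yaw 69.99 tilt [ 0.0019 -0.0008] w 0.0589 F [0.1 1.  5.1] t 21.45
```

```bash
python3 -m handwheel '[{"xyz":[0,0,-0.02],"angular":[0,0,0],"fingers":0},{"xyz":[0,0,-0.06],"angular":[0,0,0],"fingers":0},{"xyz":[0,0,-0.07],"angular":[0,0,0],"fingers":0},{"xyz":[0,0,-0.06],"angular":[0,0,0],"fingers":0},{"xyz":[0,0,-0.025],"angular":[0,0,-0.0445],"fingers":0},{"xyz":[0,0,0],"angular":[0,0,-0.0444],"fingers":0},{"xyz":[0.002,0.04,0],"angular":[0,0,0],"fingers":0},{"xyz":[0.002,0.07,0],"angular":[0,0,0],"fingers":0},{"xyz":[0,0.09,0],"angular":[0,0,0],"fingers":0},{"xyz":[0,0.09,0],"angular":[0,0,0],"fingers":0},{"xyz":[0,0.07,0],"angular":[0,0,0],"fingers":0},{"xyz":[0,0.044,0.02],"angular":[0,0,0],"fingers":0},{"xyz":[0,0,0.05],"angular":[0,0,0],"fingers":0},{"xyz":[0,0,0.05],"angular":[0,0,0],"fingers":0},{"xyz":[0,0,0.04],"angular":[0,0,0],"fingers":0},{"xyz":[0,0,0.01],"angular":[0,0,0],"fingers":0},{"xyz":[0,0,0],"angular":[0,0,0],"fingers":0},{"xyz":[0,0,0],"angular":[0,0,0],"fingers":0}]'; python3 - <<'E'
from h import *
goto((.6285,-.0935,.0345),78)
E
```

```text
time_s: 23.7
ee_pos: [0.6288, -0.0934, 0.2194]
tool_rot: [[-0.978, 0.208, 0.002], [0.208, 0.978, -0.0], [-0.002, 0.0, -1.0]]
wrist_force: [0.7, 0.7, -2.8]
grip_width: 0.059
finger_force: 66.1
rot z units -0.0003 (-0.0 deg) then shift units [ 0.0006 -0.0003  0.0605] | grasp pt now [ 0.6288 -0.0934  0.0647] yaw 77.98 tilt [ 0.0018 -0.0002] w 0.059 F [ 0.7  0.7 -2.8] t 23.7
```

```bash
python3 -m handwheel '[{"xyz":[0,0,0.02],"angular":[0,0,0],"fingers":0},{"xyz":[0,0,0.02],"angular":[0,0,0],"fingers":0},{"xyz":[0,0,0.013],"angular":[0,0,0],"fingers":0},{"xyz":[0,0,0.007],"angular":[0,0,0],"fingers":0},{"xyz":[0,0,0],"angular":[0,0,0],"fingers":0},{"xyz":[0,0,0],"angular":[0,0,0],"fingers":0.9},{"xyz":[0,0,0],"angular":[0,0,0],"fingers":1},{"xyz":[0,0,0],"angular":[0,0,0],"fingers":1},{"xyz":[0,0,-0.03],"angular":[0,0,0],"fingers":1},{"xyz":[0,0,-0.06],"angular":[0,0,0],"fingers":1},{"xyz":[0,0,-0.07],"angular":[0,0,0],"fingers":1},{"xyz":[0,0,-0.07],"angular":[0,0,0],"fingers":1},{"xyz":[0,0.05,-0.02],"angular":[0,0,0],"fingers":1},{"xyz":[0,0.07,0],"angular":[0,0,0],"fingers":1},{"xyz":[0,0.07,0],"angular":[0,0,0],"fingers":1},{"xyz":[0,0.06,0],"angular":[0,0,0],"fingers":1},{"xyz":[0,0,0],"angular":[0,0,0],"fingers":1},{"xyz":[0,0,0],"angular":[0,0,0],"fingers":1}]'; python3 - <<'E'
from h import *
for c in("top","side"):
    im,d=grab_frame(c); cv2.imwrite(f"pics/{c}5.png",im[...,::-1]); W=cloud(c,d); b=bright(im.astype(float))>.5
    m=b&(abs(W[...,2]-.042)<.012)&(np.hypot(W[...,0]-.6285,W[...,1]+.0935)<.046); print(c,m.sum(),np.percentile(W[m][:,2],[5,50,95]).round(4),[np.round(x,1) for x in cv2.minAreaRect((W[m][:,:2]*1000).astype(np.float32))])
    HAND=PLATE+[box(.014,.007,.01,.056)]
    o=fit(c,im,HAND,(.533,-.283,-.247),0,HOLES,notgreen); print(c,"plate",(o.x[:2]*1000).round(1),np.degrees(o.x[2]).round(2),"res",round(o.fun/o.m.mean(),3))
    hm=(abs(W[...,2]-.056)<.008)&(np.hypot(W[...,0]-.533,W[...,1]+.283)<.03); print("handle top",hm.sum(),np.median(W[hm],0).round(4) if hm.any() else "")
goto((.533,-.283,.11),75.8)
s=cv2.imread("pics/side5.png")[200:380,280:480]; cv2.imwrite("pics/f.png",cv2.resize(s,None,fx=2.5,fy=2.5))
E
```

```text
time_s: 25.95
ee_pos: [0.6541, 0.0282, 0.3141]
tool_rot: [[-0.978, 0.208, 0.0], [0.208, 0.978, -0.001], [-0.001, -0.001, -1.0]]
wrist_force: [-0.6, -0.6, -0.1]
grip_width: 0.0855
finger_force: 0.0Traceback (most recent call last):
  File "<stdin>", line 4, in <module>
    return _quantile_unchecked(
        a, q, axis, out, overwrite_input, method, keepdims, weights)
    return _ureduce(a,
                    func=_quantile_ureduce_func,
    ...<5 lines>...
                    overwrite_input=overwrite_input,
                    method=method)
    r = func(a, **kwargs)
    result = _quantile(arr,
                       quantiles=q,
    ...<2 lines>...
                       out=out,
                       weights=wgt)
    slices_having_nans = np.isnan(arr[-1, ...])
                                  ~~~^^^^^^^^^
IndexError: index -1 is out of bounds for axis 0 with size 0
```

```bash
python3 - <<'E'
from h import *
for c in("top","side"):
    im,d=grab_frame(c); cv2.imwrite(f"pics/{c}5.png",im[...,::-1]); W=cloud(c,d)
    m=(abs(W[...,2]-.042)<.008)&(np.hypot(W[...,0]-.6285,W[...,1]+.0935)<.05); print(c,m.sum())
    if m.any(): print(np.percentile(W[m][:,2],[5,50,95]).round(4),[np.round(x,1) for x in cv2.minAreaRect((W[m][:,:2]*1000).astype(np.float32))])
    HAND=PLATE+[box(.014,.007,.01,.056)]
    o=fit(c,im,HAND,(.533,-.283,-.247),0,HOLES,notgreen); print(c,"plate",(o.x[:2]*1000).round(1),np.degrees(o.x[2]).round(2),"res",round(o.fun/o.m.mean(),3))
    hm=(abs(W[...,2]-.056)<.008)&(np.hypot(W[...,0]-.533,W[...,1]+.283)<.03); print("handle top",hm.sum(),np.median(W[hm],0).round(4) if hm.any() else "")
goto((.533,-.283,.11),75.8)
s=cv2.imread("pics/side5.png")[200:380,280:480]; s=cv2.resize(s,None,fx=2,fy=2); t=cv2.resize(cv2.imread("pics/top5.png")[120:260,280:500],None,fx=1.8,fy=1.8)
h=max(s.shape[0],t.shape[0]); cv2.imwrite("pics/f.png",np.hstack([cv2.copyMakeBorder(q,0,h-q.shape[0],0,0,0) for q in(s,t)]))
E
```

```text
top 0
top plate [ 532.  -283.4] -14.23 res 0.176
handle top 59 [ 0.5307 -0.2803  0.0549]
side 437
[0.0356 0.0423 0.0451] [array([627.9, -94.1]), array([63.4, 61.8]), np.float64(77.9)]
side plate [ 533.9 -282.7] -14.25 res 0.041
handle top 99 [ 0.5315 -0.2849  0.0559]
rot z units 0.0229 (2.1 deg) then shift units [ 0.0826 -0.6607  0.0986] | grasp pt now [0.6541 0.0272 0.159 ] yaw 77.86 tilt [ 0.0001 -0.0009] w 0.0852 F [-0.4  0.4  0.3] t 26.1
```

View pics/f.png

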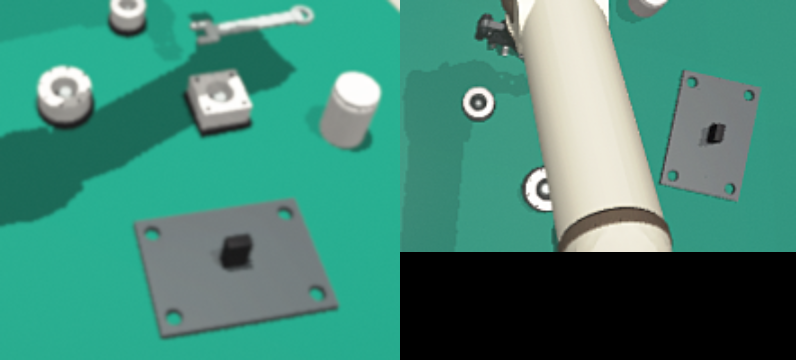

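All three pieces are seated: crop-f left panel shows the small ring at (128,15), the large ring at (65,95) and the flange at (220,98). The plate is empty, with its handle at (237,250).

```bash
python3 -m handwheel '[{"xyz":[0,0,0],"angular":[0,0,0.0229],"fingers":1},{"xyz":[0.006,-0.04,0],"angular":[0,0,0],"fingers":1},{"xyz":[0.01,-0.08,0],"angular":[0,0,0],"fingers":1},{"xyz":[0.012,-0.1,0],"angular":[0,0,0],"fingers":1},{"xyz":[0.012,-0.1,0],"angular":[0,0,0],"fingers":1},{"xyz":[0.012,-0.1,0],"angular":[0,0,0],"fingers":1},{"xyz":[0.012,-0.1,0],"angular":[0,0,0],"fingers":1},{"xyz":[0.01,-0.08,0],"angular":[0,0,0],"fingers":1},{"xyz":[0.0086,-0.0607,0.02],"angular":[0,0,0],"fingers":1},{"xyz":[0,0,0.05],"angular":[0,0,0],"fingers":1},{"xyz":[0,0,0.03],"angular":[0,0,0],"fingers":1},{"xyz":[0,0,0],"angular":[0,0,0],"fingers":1},{"xyz":[0,0,0],"angular":[0,0,0],"fingers":1}]'; python3 - <<'E'
from h import *
goto((.533,-.283,.038),75.76)
E
```

```text
time_s: 27.72
ee_pos: [0.5342, -0.2811, 0.264]
tool_rot: [[-0.97, 0.242, 0.001], [0.242, 0.97, -0.0], [-0.001, -0.0, -1.0]]
wrist_force: [0.3, 0.3, 0.3]
grip_width: 0.0854
finger_force: 0.0
rot z units 0.0025 (0.2 deg) then shift units [ 0.0016 -0.0042  0.1426] | grasp pt now [ 0.5342 -0.2811  0.1093] yaw 75.99 tilt [ 0.0007 -0.0002] w 0.0854 F [0.3 0.3 0.3] t 27.725
```

```bash
python3 -m handwheel '[{"xyz":[0.0016,-0.0042,0],"angular":[0,0,0.0025],"fingers":1},{"xyz":[0,0,0.04],"angular":[0,0,0],"fingers":1},{"xyz":[0,0,0.05],"angular":[0,0,0],"fingers":0.7},{"xyz":[0,0,0.03],"angular":[0,0,0],"fingers":0.5},{"xyz":[0,0,0.018],"angular":[0,0,0],"fingers":0.5},{"xyz":[0,0,0.0046],"angular":[0,0,0],"fingers":0.5},{"xyz":[0,0,0],"angular":[0,0,0],"fingers":0.5},{"xyz":[0,0,0],"angular":[0,0,0],"fingers":0.5}]'; python3 - <<'E'
from h import *
goto((.533,-.283,.038),75.76)
E
```

```text
time_s: 28.72
ee_pos: [0.5329, -0.2834, 0.1929]
tool_rot: [[-0.969, 0.247, 0.001], [0.247, 0.969, -0.001], [-0.001, -0.0, -1.0]]
wrist_force: [0.2, -0.3, 0.3]
grip_width: 0.0423
finger_force: 0.0
rot z units -0.0006 (-0.1 deg) then shift units [0.0001 0.0008 0.0004] | grasp pt now [ 0.5329 -0.2834  0.0382] yaw 75.71 tilt [ 0.0013 -0.0006] w 0.0423 F [ 0.2 -0.3  0.3] t 28.725
```

```bash
python3 -m handwheel '[{"xyz":[0,0,0],"angular":[0,0,0],"fingers":0.3},{"xyz":[0,0,0],"angular":[0,0,0],"fingers":0.2},{"xyz":[0,0,0],"angular":[0,0,0],"fingers":0},{"xyz":[0,0,0],"angular":[0,0,0],"fingers":0},{"xyz":[0,0,0],"angular":[0,0,0],"fingers":0},{"xyz":[0,0,0],"angular":[0,0,0],"fingers":0},{"xyz":[0,0,-0.01],"angular":[0,0,0],"fingers":0},{"xyz":[0,0,-0.02],"angular":[0,0,0],"fingers":0},{"xyz":[0,0,-0.04],"angular":[0,0,0],"fingers":0},{"xyz":[0,0,-0.05],"angular":[0,0,0],"fingers":0},{"xyz":[0,0,-0.05],"angular":[0,0,0],"fingers":0},{"xyz":[0,0,-0.05],"angular":[0,0,0],"fingers":0},{"xyz":[0,0,-0.03],"angular":[0,0,0],"fingers":0},{"xyz":[0,0,-0.01],"angular":[0,0,0],"fingers":0},{"xyz":[0,0,0],"angular":[0,0,0],"fingers":0},{"xyz":[0,0,0],"angular":[0,0,0],"fingers":0}]'; python3 - <<'E'
from h import *
goto((.5105,.3186,.168),102.3)
E
```

```text
time_s: 30.72
ee_pos: [0.5321, -0.283, 0.321]
tool_rot: [[-0.969, 0.247, -0.002], [0.247, 0.969, 0.001], [0.002, 0.0, -1.0]]
wrist_force: [0.4, 0.5, -5.3]
grip_width: 0.0132
finger_force: 58.7
rot z units -0.2954 (-26.6 deg) then shift units [-0.214   1.1847 -0.0034] | grasp pt now [ 0.5321 -0.283   0.1663] yaw 75.71 tilt [-0.002   0.0009] w 0.0132 F [ 0.4  0.5 -5.3] t 30.725
```

```bash
python3 -m handwheel '[{"xyz":[0,0,0],"angular":[0,0,-0.04],"fingers":0},{"xyz":[0,0,0],"angular":[0,0,-0.07],"fingers":0},{"xyz":[0,0,0],"angular":[0,0,-0.08],"fingers":0},{"xyz":[0,0,0],"angular":[0,0,-0.07],"fingers":0},{"xyz":[-0.004,0.02,0],"angular":[0,0,-0.0354],"fingers":0},{"xyz":[-0.007,0.04,0],"angular":[0,0,0],"fingers":0},{"xyz":[-0.011,0.06,0],"angular":[0,0,0],"fingers":0},{"xyz":[-0.014,0.08,0],"angular":[0,0,0],"fingers":0},{"xyz":[-0.016,0.09,0],"angular":[0,0,0],"fingers":0},{"xyz":[-0.016,0.09,0],"angular":[0,0,0],"fingers":0},{"xyz":[-0.016,0.09,0],"angular":[0,0,0],"fingers":0},{"xyz":[-0.016,0.09,0],"angular":[0,0,0],"fingers":0},{"xyz":[-0.016,0.09,0],"angular":[0,0,0],"fingers":0},{"xyz":[-0.016,0.09,0],"angular":[0,0,0],"fingers":0},{"xyz":[-0.016,0.09,0],"angular":[0,0,0],"fingers":0},{"xyz":[-0.016,0.09,0],"angular":[0,0,0],"fingers":0},{"xyz":[-0.014,0.08,0],"angular":[0,0,0],"fingers":0},{"xyz":[-0.011,0.06,0],"angular":[0,0,0],"fingers":0},{"xyz":[-0.007,0.04,0],"angular":[0,0,0],"fingers":0},{"xyz":[-0.004,0.02,0],"angular":[0,0,0],"fingers":0}]';  python3 -m handwheel '[{"xyz":[-0.002,0.01,0],"angular":[0,0,0],"fingers":0},{"xyz":[0,0,0],"angular":[0,0,0],"fingers":0},{"xyz":[0,0,0],"angular":[0,0,0],"fingers":0},{"xyz":[0,0,0],"angular":[0,0,0],"fingers":0}]'; python3 - <<'E'
from h import *
goto((.5105,.3186,.135),102.3)
E
```

```text
time_s: 33.22
ee_pos: [0.5106, 0.2868, 0.322]
tool_rot: [[-0.977, -0.215, -0.001], [-0.215, 0.977, 0.0], [0.001, 0.0, -1.0]]
wrist_force: [0.6, -1.4, -5.1]
grip_width: 0.0133
finger_force: 58.8
time_s: 33.72
ee_pos: [0.5118, 0.2894, 0.3221]
tool_rot: [[-0.977, -0.212, -0.0], [-0.212, 0.977, -0.0], [0.0, -0.0, -1.0]]
wrist_force: [0.5, 0.2, -5.3]
grip_width: 0.0134
finger_force: 58.8
rot z units -0.0009 (-0.1 deg) then shift units [-0.01    0.0576  0.0648] | grasp pt now [0.5118 0.2894 0.1674] yaw 102.21 tilt [-0.     -0.0004] w 0.0134 F [ 0.5  0.2 -5.3] t 33.725
```

```bash
python3 -m handwheel '[{"xyz":[-0.004,0.02,0],"angular":[0,0,0],"fingers":0},{"xyz":[-0.004,0.0226,0],"angular":[0,0,-0.0009],"fingers":0},{"xyz":[-0.002,0.015,0.01],"angular":[0,0,0],"fingers":0},{"xyz":[0,0,0.02],"angular":[0,0,0],"fingers":0},{"xyz":[0,0,0.02],"angular":[0,0,0],"fingers":0},{"xyz":[0,0,0.0148],"angular":[0,0,0],"fingers":0},{"xyz":[0,0,0],"angular":[0,0,0],"fingers":0},{"xyz":[0,0,0],"angular":[0,0,0],"fingers":0},{"xyz":[0,0,0],"angular":[0,0,0],"fingers":0}]'; python3 - <<'E'
from h import *
goto((.5105,.3186,.135),102.3)
z=get_obs()["ee_pos"][2]-.1547-.0382; print("plate z",z)
for c in("top","side"):
    im,d=grab_frame(c); cv2.imwrite(f"pics/{c}6.png",im[...,::-1]); W=cloud(c,d)
    m=(abs(W[...,2]-z-.01)<.008)&(np.abs(W[...,0]-.51)<.13)&(np.abs(W[...,1]-.318)<.1); np.save(f"m6{c}.npy",m)
    q=W[m]; print(c,m.sum(),"z",np.median(q[:,2]).round(4),[np.round(x,1) for x in cv2.minAreaRect((q[:,:2]*1000).astype(np.float32))],"plane",np.linalg.lstsq(np.c_[q[:,:2]-q[:,:2].mean(0),np.ones(len(q))],q[:,2],rcond=None)[0].round(4))
t=cv2.resize(cv2.imread("pics/top6.png")[150:270,190:310],None,fx=3.2,fy=3.2); s=cv2.resize(cv2.imread("pics/side6.png")[80:200,230:350],None,fx=3.2,fy=3.2)
cv2.imwrite("pics/g.png",np.hstack([t,s]))
E
```

```text
time_s: 34.85
ee_pos: [0.5105, 0.3196, 0.2903]
tool_rot: [[-0.977, -0.214, 0.001], [-0.214, 0.977, 0.001], [-0.001, 0.0, -1.0]]
wrist_force: [-0.8, -0.4, -5.7]
grip_width: 0.0136
finger_force: 58.8
rot z units 0.0008 (0.1 deg) then shift units [ 0.0004 -0.002   0.0011] | grasp pt now [0.5105 0.3196 0.1356] yaw 102.37 tilt [0.0008 0.0005] w 0.0136 F [-0.8 -0.4 -5.7] t 34.85
plate z 0.09735250209594538
top 716 z 0.1077 [array([524.5, 288.1]), array([175.3,  63.4]), np.float64(13.2)] plane [-0.0008  0.0014  0.1075]
side 1587 z 0.1081 [array([512. , 319.3]), array([193.4, 136.4]), np.float64(12.3)] plane [0.002  0.0123 0.1077]
```

View pics/g.png

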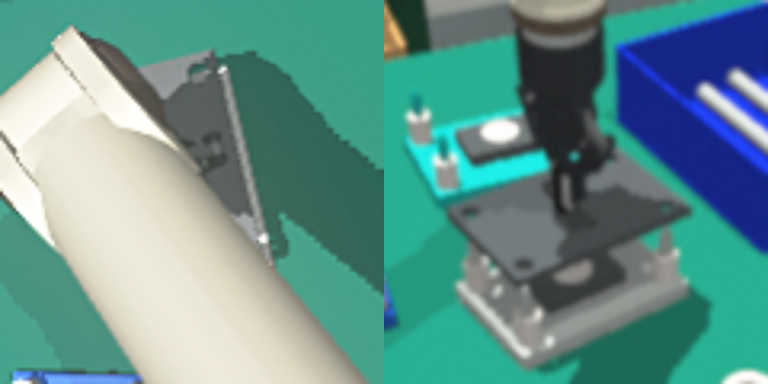

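```bash
python3 - <<'E'
from h import *
im0=cv2.imread("pics/side0.png")[...,::-1]; W=cloud("side",np.load("side0.npy"))
near=(np.abs(W[...,0]-.51)<.14)&(np.abs(W[...,1]-.318)<.12)
for a,b in((.012,.024),(.010,.026),(.014,.022)):
    m=near&(W[...,2]>a)&(W[...,2]<b); q=(W[m][:,:2]*1000).astype(np.float32); print("die rect",m.sum(),[np.round(x,1) for x in cv2.minAreaRect(q)])
# depth silhouettes
mask=(near&(W[...,2]>.009)).astype(np.float32)
D=[p.copy() for p in DIE]; D[0]=box(.095,.065,.009,.018)
lo=None
for sub in(D[:5],D):
    # test closure returns mask crop: recover crop via index image
    idx=np.dstack([mask]*3); o=fit("side",idx,sub,(.511,.319,.215),0,[],lambda c:c[...,0]); print("die depthmask",(o.x[:2]*1000).round(1),np.degrees(o.x[2]).round(2),round(o.fun/o.m.mean(),3))
for t in (.3,.42,.5):
    ng=lambda c: np.clip((t-(c.max(2)-c.min(2))/np.maximum(c.max(2),1))/0.3+.5,0,1)
    o=fit("side",im0,DIE,(.511,.319,.215),0,[],ng); print("die colour",t,(o.x[:2]*1000).round(1),np.degrees(o.x[2]).round(2),round(o.fun/o.m.mean(),3))
cv2.imwrite("pics/dbg.png",np.hstack([o.m,o.r,np.abs(o.m-o.r)])*255)
# plate now, side6: depth mask fit; fill gripper interior by convex hull of plate-plane points
m=np.load("m6side.npy").astype(np.uint8); n,l,s,_=cv2.connectedComponentsWithStats(m); 
ys,xs=np.nonzero(m); h=cv2.convexHull(np.c_[xs,ys].astype(np.int32)); f=np.zeros((400,640),np.uint8); cv2.fillConvexPoly(f,h,1)
for nm,mm in(("hull",f),("open",cv2.dilate(cv2.erode(f,np.ones((3,3))),np.ones((3,3))))):
    o=fit("side",np.dstack([mm]*3),[box(.095,.065,.005,.01)],(.5105,.3195,.2155),.0974,[],lambda c:c[...,0]); print("plate",nm,(o.x[:2]*1000).round(1),np.degrees(o.x[2]).round(2),round(o.fun/o.m.mean(),3))
im6=cv2.imread("pics/side6.png"); big=cv2.resize(im6[125:175,245:340],None,fx=8,fy=8,interpolation=cv2.INTER_CUBIC)
c,s=np.cos(np.radians(12.37)),np.sin(np.radians(12.37))
for zz,col in((.1074,(0,0,255)),(.0974,(0,255,255))):
  for cc in C4:
    H=cyl(.0085,0,.0001,*cc)[:24]@np.array([[c,s,0],[-s,c,0],[0,0,1]])+[.5105,.3196,zz]
    cv2.polylines(big,[np.round(((proj("side",H)-[245,125]+.5)*8-.5)*16).astype(np.int32)],True,col,1,cv2.LINE_AA,4)
cv2.imwrite("pics/i.png",big)
E
```

```text
die rect 1040 [array([510.6, 316.4]), array([193.1, 134.3]), np.float64(12.7)]
die rect 1111 [array([510.6, 316.4]), array([193.1, 134.3]), np.float64(12.7)]
die rect 974 [array([510.6, 316.4]), array([193.1, 134.3]), np.float64(12.7)]
die depthmask [512.1 318.7] 12.23 0.073
die depthmask [511.8 318.5] 12.13 0.047
die colour 0.3 [511.7 319.1] 12.34 0.169
die colour 0.42 [511.3 318.9] 12.13 0.167
die colour 0.5 [511.3 318.6] 12.25 0.178
plate hull [512.7 317. ] 12.39 0.064
plate open [513.  316.7] 12.18 0.063[ WARN:0@1.789] global loadsave.cpp:1063 imwrite_ Unsupported depth image for selected encoder is fallbacked to CV_8U.
```

View pics/i.png

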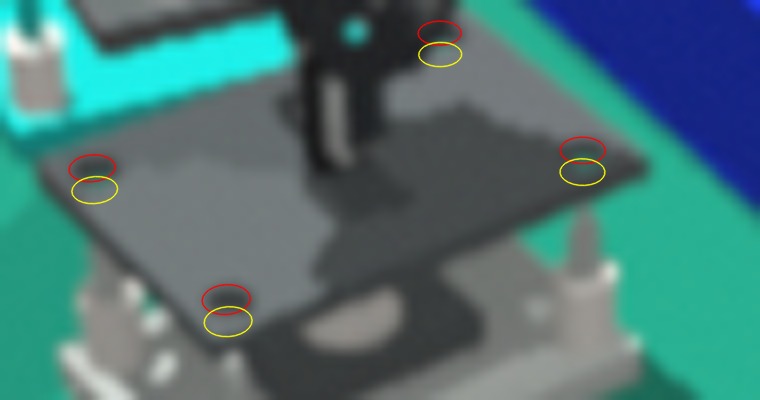

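View pics/dbg.png

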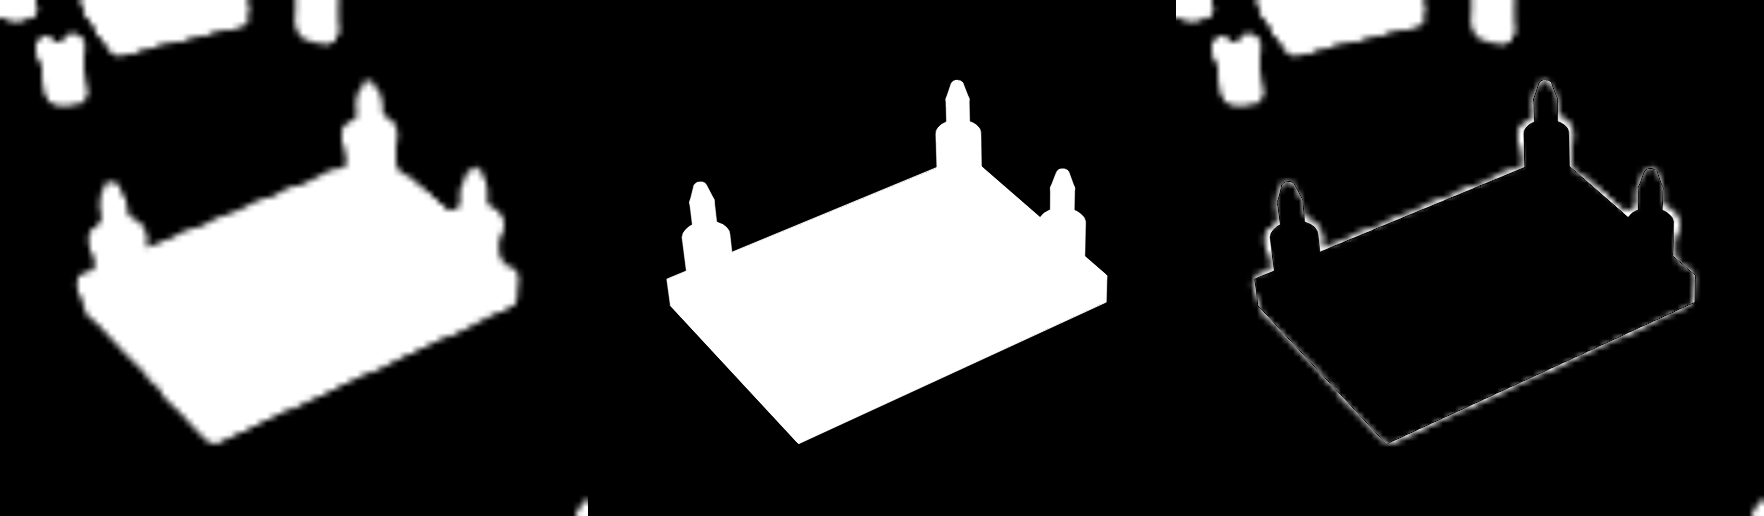

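The red hole outlines, projected from the robot pose, land on the dark holes at i.png (93,168), (226,298) and (582,150). So the side camera and the robot agree to about 1 mm; now I'll measure the residual.

```bash
python3 - <<'E'
from h import *
g=cv2.imread("pics/side6.png").astype(np.float32).mean(2)
c,s=np.cos(np.radians(12.37)),np.sin(np.radians(12.37)); R=np.array([[c,s,0],[-s,c,0],[0,0,1]])
def loc(cc,dx): return np.array([[cc[0],cc[1],0]])@R+[.5105+dx[0],.3196+dx[1],.1074]
J=np.column_stack([(proj("side",loc((0,0),(.001,0)))-proj("side",loc((0,0),(0,0))))[0],(proj("side",loc((0,0),(0,.001)))-proj("side",loc((0,0),(0,0))))[0]])
t=np.linspace(0,2*np.pi,32,endpoint=False)
for cc in C4:
    def samp(d,r):
        P=np.array([[cc[0]+r*np.cos(a),cc[1]+r*np.sin(a),0] for a in t])@R+[.5105+d[0],.3196+d[1],.1074]
        q=proj("side",P).astype(np.float32); return cv2.remap(g,q[:,:1],q[:,1:],cv2.INTER_CUBIC).ravel()
    best=min(((np.mean([samp((dx,dy),r).mean() for r in(.002,.004,.006)])-samp((dx,dy),.0135).mean(),dx,dy) for dx in np.arange(-.005,.0051,.0005) for dy in np.arange(-.006,.0061,.0005)))
    print(np.array(cc)*1000,"contrast",round(float(best[0]),1),"shift mm",np.round(np.array(best[1:])*1000,1), "px/mm",J.round(2).tolist())
goto((.5105,.3186,.135),102.3)
E
```

```text
[-78. -48.] contrast -46.6 shift mm [ 1.5 -0.5] px/mm [[0.31, -0.12], [-0.08, -0.18]]
[-78.  48.] contrast -36.6 shift mm [ 2. -1.] px/mm [[0.31, -0.12], [-0.08, -0.18]]
[ 78. -48.] contrast -18.4 shift mm [1.5 0.5] px/mm [[0.31, -0.12], [-0.08, -0.18]]
[78. 48.] contrast -27.0 shift mm [1. 2.] px/mm [[0.31, -0.12], [-0.08, -0.18]]
rot z units 0.0008 (0.1 deg) then shift units [ 0.0002 -0.002   0.001 ] | grasp pt now [0.5104 0.3196 0.1355] yaw 102.37 tilt [0.0007 0.0005] w 0.0135 F [-0.5 -0.3 -5.9] t 34.95
```

```bash
python3 -m handwheel '[{"xyz":[0.0014,-0.0008,0],"angular":[0,0,0.0006],"fingers":0},{"xyz":[0,0,0.012],"angular":[0,0,0],"fingers":0},{"xyz":[0,0,0.012],"angular":[0,0,0],"fingers":0},{"xyz":[0,0,0.01],"angular":[0,0,0],"fingers":0},{"xyz":[0,0,0.01],"angular":[0,0,0],"fingers":0},{"xyz":[0,0,0],"angular":[0,0,0],"fingers":0},{"xyz":[0,0,0],"angular":[0,0,0],"fingers":0}]'; python3 - <<'E'
from h import *
goto((.5100,.3190,.0882),102.3); print(get_obs()["moment"].round(2))
E
```

```text
time_s: 35.83
ee_pos: [0.5097, 0.3191, 0.2678]
tool_rot: [[-0.977, -0.213, 0.0], [-0.213, 0.977, 0.0], [-0.0, 0.0, -1.0]]
wrist_force: [-0.1, -0.6, -6.0]
grip_width: 0.0136
finger_force: 58.9
rot z units 0.0003 (0.0 deg) then shift units [-0.0006 -0.0003  0.0498] | grasp pt now [0.5097 0.3191 0.1131] yaw 102.33 tilt [0.0001 0.0001] w 0.0136 F [-0.1 -0.6 -6. ] t 35.825
[ 0.02 -0.08 -0.04]
```

Bottom is at 0.075, below the pin tops, with no contact force. I keep lowering.

```bash
python3 -m handwheel '[{"xyz":[0,0,0.006],"angular":[0,0,0],"fingers":0},{"xyz":[0,0,0.008],"angular":[0,0,0],"fingers":0},{"xyz":[0,0,0.008],"angular":[0,0,0],"fingers":0},{"xyz":[0,0,0.008],"angular":[0,0,0],"fingers":0},{"xyz":[0,0,0],"angular":[0,0,0],"fingers":0},{"xyz":[0,0,0],"angular":[0,0,0],"fingers":0}]'; python3 - <<'E'
from h import *
goto((.5100,.3190,.0882),102.3); print(get_obs()["moment"].round(2))
E
```

```text
time_s: 36.58
ee_pos: [0.5096, 0.3191, 0.2528]
tool_rot: [[-0.977, -0.214, 0.0], [-0.214, 0.977, 0.0], [-0.0, 0.0, -1.0]]
wrist_force: [-0.0, 0.1, -5.7]
grip_width: 0.0135
finger_force: 58.9
rot z units 0.0003 (0.0 deg) then shift units [-0.0007 -0.0003  0.0197] | grasp pt now [0.5096 0.3191 0.0981] yaw 102.33 tilt [0.     0.0001] w 0.0135 F [-0.   0.1 -5.7] t 36.575
[ 0.04 -0.07 -0.02]
```

```bash
python3 -m handwheel '[{"xyz":[0,0,0.006],"angular":[0,0,0],"fingers":0},{"xyz":[0,0,0.006],"angular":[0,0,0],"fingers":0},{"xyz":[0,0,0.004],"angular":[0,0,0],"fingers":0},{"xyz":[0,0,0.002],"angular":[0,0,0],"fingers":0},{"xyz":[0,0,0.001],"angular":[0,0,0],"fingers":0},{"xyz":[0,0,0],"angular":[0,0,0],"fingers":0},{"xyz":[0,0,0],"angular":[0,0,0],"fingers":0}]'; python3 - <<'E'
from h import *
goto((.5100,.3190,.0882),102.3); print(get_obs()["moment"].round(2))
E
```

```text
time_s: 37.45
ee_pos: [0.5097, 0.319, 0.2433]
tool_rot: [[-0.977, -0.213, 0.0], [-0.213, 0.977, 0.0], [-0.0, 0.0, -1.0]]
wrist_force: [0.5, 0.4, -5.9]
grip_width: 0.0132
finger_force: 58.9
rot z units 0.0003 (0.0 deg) then shift units [-0.0007 -0.0002  0.0009] | grasp pt now [0.5097 0.319  0.0886] yaw 102.33 tilt [0.0001 0.0002] w 0.0132 F [ 0.5  0.4 -5.9] t 37.45
[-0.01  0.    0.01]
```

```bash
python3 -m handwheel '[{"xyz":[0,0,0.002],"angular":[0,0,0],"fingers":0},{"xyz":[0,0,0.002],"angular":[0,0,0],"fingers":0},{"xyz":[0,0,0],"angular":[0,0,0],"fingers":0},{"xyz":[0,0,0],"angular":[0,0,0],"fingers":0}]'
```

```text
time_s: 37.95
ee_pos: [0.5097, 0.3191, 0.2426]
tool_rot: [[-0.977, -0.213, 0.001], [-0.213, 0.977, 0.0], [-0.001, 0.0, -1.0]]
wrist_force: [-3.2, -3.0, 4.3]
grip_width: 0.0134
finger_force: 60.6
```

```bash
python3 -m handwheel '[{"xyz":[0,0,0],"angular":[0,0,0],"fingers":0.2},{"xyz":[0,0,0],"angular":[0,0,0],"fingers":0.4},{"xyz":[0,0,0],"angular":[0,0,0],"fingers":0.5},{"xyz":[0,0,0],"angular":[0,0,0],"fingers":0.5},{"xyz":[0,0,-0.02],"angular":[0,0,0],"fingers":0.5},{"xyz":[0,0,-0.04],"angular":[0,0,0],"fingers":0.5},{"xyz":[0,0,-0.07],"angular":[0,0,0],"fingers":0.5},{"xyz":[0,0,-0.07],"angular":[0,0,0],"fingers":0.5},{"xyz":[0,0,-0.05],"angular":[0,0,0],"fingers":0.5},{"xyz":[0,-0.06,0],"angular":[0,0,0],"fingers":0.5},{"xyz":[0,-0.08,0],"angular":[0,0,0],"fingers":0.5},{"xyz":[0,-0.09,0],"angular":[0,0,0],"fingers":0.5},{"xyz":[0,-0.09,0],"angular":[0,0,0],"fingers":0.5},{"xyz":[0,-0.09,0],"angular":[0,0,0],"fingers":0.5},{"xyz":[0,-0.09,0],"angular":[0,0,0],"fingers":0.5},{"xyz":[0,-0.08,0],"angular":[0,0,0],"fingers":0.5},{"xyz":[0,-0.05,0],"angular":[0,0,0],"fingers":0.5},{"xyz":[0,0,0],"angular":[0,0,0],"fingers":0.5},{"xyz":[0,0,0],"angular":[0,0,0],"fingers":0.5}]'; python3 - <<'E'
from h import *
for c in("top","side"):
    im,d=grab_frame(c); cv2.imwrite(f"pics/{c}7.png",im[...,::-1]); W=cloud(c,d)
    m=(abs(W[...,2]-.06)<.007)&(np.abs(W[...,0]-.51)<.12)&(np.abs(W[...,1]-.318)<.1); q=W[m]
    print(c,m.sum(),"z",np.median(q[:,2]).round(4),[np.round(x,1) for x in cv2.minAreaRect((q[:,:2]*1000).astype(np.float32))],"plane",np.linalg.lstsq(np.c_[q[:,:2]-q[:,:2].mean(0),np.ones(len(q))],q[:,2],rcond=None)[0].round(4))
    for n,x,y,z,r in(("small",.592,.0945,.04,.03),("large",.4525,-.009,.042,.04),("square",.6285,-.0935,.042,.045),("can",.754,-.183,.085,.03),("wrench",.756,.02,.008,.1)):
        k=(abs(W[...,2]-z)<.005)&(np.hypot(W[...,0]-x,W[...,1]-y)<r); print(n,k.sum(),np.median(W[k],0).round(4) if k.any() else "")
t=cv2.resize(cv2.imread("pics/top7.png")[85:265,190:500],None,fx=1.3,fy=1.3); s=cv2.resize(cv2.imread("pics/side7.png")[90:380,220:480],None,fx=1.5,fy=1.5)
h=max(s.shape[0],t.shape[0]); cv2.imwrite("pics/j.png",np.hstack([cv2.copyMakeBorder(q,0,h-q.shape[0],0,0,0) for q in(s,t)]))
E
```

```text
time_s: 40.33
ee_pos: [0.5768, 0.0126, 0.3672]
tool_rot: [[-0.977, -0.215, 0.001], [-0.215, 0.977, 0.001], [-0.001, 0.001, -1.0]]
wrist_force: [0.3, 0.5, 0.1]
grip_width: 0.0425
finger_force: 0.0
top 2961 z 0.0599 [array([508.6, 318.5]), array([191. , 128.5]), np.float64(12.4)] plane [0.0015 0.0014 0.0599]
small 137 [0.5915 0.0943 0.0399]
large 254 [ 0.4468 -0.0053  0.0418]
square 0 
can 202 [ 0.7541 -0.1826  0.0853]
wrench 691 [0.7745 0.0275 0.0053]
side 1569 z 0.0605 [array([511.5, 319.2]), array([192.6, 138.1]), np.float64(12.6)] plane [0.0014 0.0067 0.0604]
small 137 [0.5917 0.0933 0.0401]
large 336 [ 0.4523 -0.0124  0.0422]
square 394 [ 0.6271 -0.0974  0.0426]
can 286 [ 0.7544 -0.1842  0.0859]
wrench 617 [0.7535 0.0169 0.0059]
```

View pics/j.png

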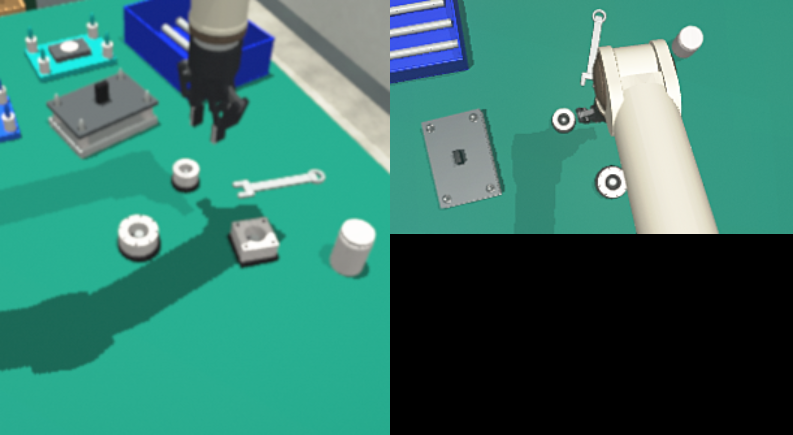

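The plate sits level on the die set, its top at z = 0.060, with all four pins showing through its corners. The three pieces are on their stands, and the wrench and can are untouched, so I'm handing in.

```bash
python3 -c "
from cell import *
print(close_job())"
```

```text
the job is handed in; nothing more can be done
None
```

I handed the job in at about 40 s: all three pieces sit flat on their own stands, and the empty plate rests level on the die set with a pin through each corner hole. The wrench and oil can were left where they were.

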